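# Top up the adapter rack, then unbolt the test cage and hold its gate ajar

### The arm

A 6-joint arm with a two-finger parallel gripper is mounted at the origin on the work surface. World frame = base frame: x ahead of the robot, y to its left, z up, the work surface at z = 0. Lengths are in m, angles in rad, forces in N, time in s.
With the tool pointing down it reaches from about 0.35 to 0.725 m from the base axis. Payload 6 kg.
Tool frame: the origin (TCP) lies at the very end of the fingers, on their centre line; the grasp point (between the pads) lies 19 mm behind it; z points along the fingers, y is the line along which they close (so a half turn about z gives the same grasp; the last joint's range is limited). The gripper opens to 85 mm and grips with 20 to 120 N. Pads are 22 mm wide; open, the fingers measure 114 mm over their backs; the gripper's body (76 mm by 85 mm) begins 54 mm behind the grasp point. The pads swing forward as they close: fully open they stand 13 mm farther back than shut.
Start: joints at [1.611, 0.04, 0.085, 0, -1.615, -0.334], TCP at [0.174, 0.574, 0.231] pointing down, gripper open.
Joint ranges: [-2.56, 2.56], [-1.29, 2.01], [-1.08, 1.49], [-3.29, 1.98], [-2.81, -0.18], [-2.99, 2.99]. Speed limits (rad/s): [2.57, 2.57, 3.01, 3.14, 3.14, 3.14].

### API

Orientations are given as a unit quaternion [x, y, z, w].
In Python, from plant import telemetry, imaging, manip gives the robot as it stands. The module is installed in compiled form; this text tells all that it offers.
- The arm moves only by the tool apply_moves, never from a script. Its argument "increments" is a list that holds one entry, the list of rows, each a list of 7 numbers: the shift along the world's x, y, z in parts of the range, where 1.0 means 80 cm, then the turn, a rotation vector about the world's x, y, z in shares of 2 pi rad (1.0 is 2 pi rad), then the opening, from -1 (shut) to 1 (fully open). In form: [[[tx, ty, tz, rx, ry, rz, grip], ...]]. A call has 1 to 10 rows; each row is the pose to reach, as a shift and turn from the pose commanded when the call began; what a row does not reach only later rows make up. A row lasts 1/12 s, in which the tool goes at most 41.7 mm and 7.16 degrees, less where a joint would pass 70% of its speed; a pose out of reach is approached as far as the arm can. A shift or turn number past 1, either way, is cut back to 1. A call with a gripper value outside its range is refused whole. The fingers move at their own pace and stop on an object; the grip force is fixed at half the most. Time passes only in rows, so rows that repeat a pose let the fingers close. It gives the time, the measured TCP pose, the force, the opening and the grip force at its end, in the units of the state.
- telemetry.observe(): the state, without advancing time (a new reading comes with each control period).
- imaging.get_image(name): name is "scene" or "top"; returns a dict with "img" (384x512x3 uint8, red, green, blue), "depth" (384x512 float32, m along the optical axis (not along the pixel's ray), 0 where there is no reading), "vertical_fov" (degrees; the focal length in pixels is half the picture's height over the tangent of half this angle, whatever the lens; pixels are square), "cx", "cy" (the principal point, pixels), "R" (3x3) and "t" (3): a world point X has camera coordinates R X + t. Camera axes: x right, y down, z forward; pixel columns grow to the right and rows downward; lengths in m; the calibration is good to about 2 mm. A picture is of the moment at which its call begins.
- manip.job_done(): hands the job in; it is judged then, once.
The state is a dict: "t": time; "qpos": joint angles; "dq": joint speeds; "effort": joint torques, N m; "eef_pos": TCP position; "tcp_rot": TCP orientation; "ft_force": force on the tool from outside, world axes, zero at the start; "torque": the same for the moment, N m; "width": opening from 0.0 (shut) to 1.0 (fully open); "grip_force": force on a finger pad.
Only numpy, scipy, OpenCV 4.12 (cv2) and the standard library are available. Lean on these libraries where they do the work, as an engineer would, in place of code of your own. Each camera call takes 0.05 s, during which the arm holds its last target. There are 200 camera calls.

### The job

Get the rack of coaxial adapters ready for its test run: stand a spare adapter fully down in each empty pocket of the grey rack, leaving those already seated where they are. Then open the test cage for it: its sagging bolt catches behind the bent lip of the keeper, so, without forcing it, lift the bolt while you draw it clear by its upright handle, swing the gate out towards you by about 25 degrees and end the job with the gripper still holding it there, motionless, against its closing spring, so that I can slide the rack in. Do not disturb the mug, the wrench or the jar.

Things in the scene. Friction and masses are not known exactly. Their poses are not given: they have to be found in the camera images.
- gate (a joint): Swing of the gate (rad): 0 shut, grows as its latch end comes out towards the robot (-x), stop at 1.2. Steel-framed mesh panel, 220 mm wide, 20 to 145 mm above the bench, in the front of a fixed aluminium cage (clear roof at 154 mm, 195 mm deep). Hinge at its right (-y) end, stile and bolt at its left. A spring (0.4 to 0.5 N m) shuts it, so it must be held.
- gate_hinge (a point): Point on the gate's vertical hinge line, in the mid-plane of the shut gate's 16 mm thick panel, 120 mm above the bench, fixed to the cage. Its axes are the cage's: x into the cage, square to the shut gate; y along the shut gate from hinge to latch end; z up.
- bolt (a joint): Draw of the barrel bolt (m): 0 fully home in the keeper, grows as it is drawn along the gate towards the hinge, stop at 0.055. From about 0.037 its nose is clear of the keeper; draw it to 0.045 or more to be sure. About 1 N of friction, no spring, sluggish (2 kg of inertia). The bolt turns with the gate.
- bolt_lift (a joint): Lift of the whole bolt (m) in its tall worn guides: it sags to 0 by its weight (about 3 N) and rises straight up to 0.018. At 0 its hooked nose catches behind the keeper's lip (at a draw of about 0.007); it must be lifted 12 mm or more (15 to 16 is good) until the nose has passed over the lip, at a draw of about 0.037. Then it may sag again.
- bolt_knob (a point): Grip point on the axis of the bolt's upright handle, a 16 mm steel post with a black 24 mm cap. Cap underside 21 mm above it; shank top 49 mm, guide tops 25 mm below it (nearest guide 21 mm from the axis, keeper side). 175 mm above the bench when sagged; 26 mm in front of the gate's mid-plane and, bolt home, 130 mm from the hinge along it. Moves with bolt and gate; axes as gate_hinge when shut.
- bolt_nose (a point): Middle of the underside of the bolt's nose, a steel block 14 x 16 x 28 mm (x, y, z), leaning 0.2 rad as the lip does, reaching 14 mm below the underside of the 12 mm shank at the bolt's latch end; 100 mm above the bench when sagged.
- keeper_lip (a point): Top middle of the keeper's bent-up lip: 110 mm above the bench; from the hinge line 242 mm along y and 26 mm in front; 8 mm thick, leaning 0.2 rad away from the gate. Keeper: a fixed steel channel on the latch jamb, open above, 45 mm long along y; the lip closes its gate-side end; its front wall (135 mm above the bench) keeps nose and gate from coming out while the bolt is in.
- rack: Grey plastic rack, 60 x 190 x 30 mm (x, y, z), fixed; origin at the centre of its underside, z up. Four round blind pockets in a row along its y, 45 mm apart, 24 mm in diameter, 20 mm deep (floor 10 mm above the bench). At the start two of the four, any two, hold an adapter and two are empty.
- rack_hole0 (a point): Centre of the mouth of pocket 0 (at rack y = -67.5 mm), level with the rack's top, 30 mm above the bench; z up.
- rack_hole1 (a point): Centre of the mouth of pocket 1 (at rack y = -22.5 mm), level with the rack's top, 30 mm above the bench; z up.
- rack_hole2 (a point): Centre of the mouth of pocket 2 (at rack y = 22.5 mm), level with the rack's top, 30 mm above the bench; z up.
- rack_hole3 (a point): Centre of the mouth of pocket 3 (at rack y = 67.5 mm), level with the rack's top, 30 mm above the bench; z up.
- adapter_a: Spare brass coaxial adapter with steel bands, an upright cylinder 20 mm in diameter and 60 mm high, about 90 g; origin at the centre of its underside, z up. Stands loose on the bench at the start.
- adapter_b: The other spare, identical to adapter_a: stands loose on the bench at the start.
- adapter_c: Identical adapter, already seated in one of the pockets at the start (its top 40 mm above the rack's top); to be left in.
- adapter_d: Another identical adapter already seated in a pocket at the start; to be left in.
- cage: The whole fixed cage with posts, walls, roof, latch jamb and keeper; 322 mm along y, 195 mm deep, 154 mm high. Origin on the bench under the middle of the gate opening, axes as gate_hinge; the hinge is at its y = -110 mm.
- mug: White mug, 76 mm wide, 85 mm high, bystander; origin under its centre.
- wrench: Steel wrench 150 mm long lying on the bench, bystander; origin about its middle.
- jar: White plastic jar, 60 mm wide, 75 mm high, bystander; origin under its centre.

How it is judged:
On the way, in this order (a step that is already met when the one before it is completed fails the run):
1. every pocket of the rack holds an adapter, fully down and let go (((horizontal distance between adapter_a and rack_hole0 below 0.005 m and z of adapter_a in the frame of rack_hole0 below -0.015 m) or (horizontal distance between adapter_a and rack_hole1 below 0.005 m and z of adapter_a in the frame of rack_hole1 below -0.015 m) or (horizontal distance between adapter_a and rack_hole2 below 0.005 m and z of adapter_a in the frame of rack_hole2 below -0.015 m) or (horizontal distance between adapter_a and rack_hole3 below 0.005 m and z of adapter_a in the frame of rack_hole3 below -0.015 m)) and ((horizontal distance between adapter_b and rack_hole0 below 0.005 m and z of adapter_b in the frame of rack_hole0 below -0.015 m) or (horizontal distance between adapter_b and rack_hole1 below 0.005 m and z of adapter_b in the frame of rack_hole1 below -0.015 m) or (horizontal distance between adapter_b and rack_hole2 below 0.005 m and z of adapter_b in the frame of rack_hole2 below -0.015 m) or (horizontal distance between adapter_b and rack_hole3 below 0.005 m and z of adapter_b in the frame of rack_hole3 below -0.015 m)) and angle between each of adapter_a, adapter_b's own z axis and vertical below 0.15 rad and distance of each of adapter_c, adapter_d from where it was at the start of the episode below 0.012 m and contact force between the fingers and adapter_a below 0.2 N and contact force between the fingers and adapter_b below 0.2 N and contact force between the fingers and adapter_c below 0.2 N and contact force between the fingers and adapter_d below 0.2 N), for 0.2 s.
2. the bolt is drawn clear of the keeper (value of joint bolt above 0.038 m), for 0.1 s.
3. the gate is swung out (value of joint gate above 0.3 rad), for 0.1 s.
At the end, for the whole second after the job is handed in: Both spares stand upright in the pockets that were empty, foot 15 mm or more below the mouth, within 5 mm of centre; the seated two are unmoved (12 mm). Ends holding: fingers bear on gate or bolt with over 1 N; gate still, 0.3 to 0.6 rad (17 to 34 degrees) open (((horizontal distance between adapter_a and rack_hole0 below 0.005 m and z of adapter_a in the frame of rack_hole0 below -0.015 m) or (horizontal distance between adapter_a and rack_hole1 below 0.005 m and z of adapter_a in the frame of rack_hole1 below -0.015 m) or (horizontal distance between adapter_a and rack_hole2 below 0.005 m and z of adapter_a in the frame of rack_hole2 below -0.015 m) or (horizontal distance between adapter_a and rack_hole3 below 0.005 m and z of adapter_a in the frame of rack_hole3 below -0.015 m)) and ((horizontal distance between adapter_b and rack_hole0 below 0.005 m and z of adapter_b in the frame of rack_hole0 below -0.015 m) or (horizontal distance between adapter_b and rack_hole1 below 0.005 m and z of adapter_b in the frame of rack_hole1 below -0.015 m) or (horizontal distance between adapter_b and rack_hole2 below 0.005 m and z of adapter_b in the frame of rack_hole2 below -0.015 m) or (horizontal distance between adapter_b and rack_hole3 below 0.005 m and z of adapter_b in the frame of rack_hole3 below -0.015 m)) and angle between each of adapter_a, adapter_b's own z axis and vertical below 0.15 rad and distance of each of adapter_c, adapter_d from where it was at the start of the episode below 0.012 m and value of joint gate between 0.3 and 0.6 rad and velocity of joint gate between -0.1 and 0.1 rad/s and contact force between the fingers and gate above 1 N); the arm keeps its last pose, push and grip.
It fails at once if the bolt is forced against the keeper with over 35 N (contact force between bolt and cage above 35 N).
It fails at once if an adapter that was already seated is taken out or pushed about (distance of any of adapter_c, adapter_d from where it was at the start of the episode above 0.012 m).
It fails at once if the mug, the wrench or the jar is moved by more than 30 mm (distance of any of mug, wrench, jar from where it was at the start of the episode above 0.03 m).
It also fails if it takes over 67 s, if anything falls off the work surface, if the arm or the gripper's body presses on something with over 40 N, if the wrist force passes 120 N, or if a joint passes its speed limit or range.

## Working session

There is one attempt and no reset: what is moved stays moved. The work goes in short steps, Python scripts to look and compute and a tool call to move; the robot and the scene stay as the last step left them, time stands still between calls to the robot, and variables do not carry over. Pictures are saved under pics/ and viewed, at most 10 in all, crops included, and the job is handed in when it is done.

Besides the shell and the picture viewer there is one more tool, called after "Call:" as a command line: name --argument value ..., lists and objects as JSON in quotes. apply_moves: Moves the arm, as the interface text tells. Its arguments: {"type":"object","properties":{"increments":{"type":"array"}},"required":["increments"]}

```bash
mkdir -p pics; cat > h.py <<'E'
import numpy as np, cv2
from plant import telemetry, imaging, manip
def cam(n):
    d=imaging.get_image(n); h=d["img"].shape[0]
    d["f"]=h/2/np.tan(np.radians(d["vertical_fov"])/2); d["R"]=np.array(d["R"]); d["t"]=np.array(d["t"]); return d
def ray(d,u,v,z):
    r=d["R"].T@np.array([(u-d["cx"])/d["f"],(v-d["cy"])/d["f"],1]); c=-d["R"].T@d["t"]
    return c+r*(z-c[2])/r[2]
def pts(d):
    v,u=np.mgrid[:384,:512]; D=d["depth"]
    P=np.stack([(u-d["cx"])/d["f"]*D,(v-d["cy"])/d["f"]*D,D],-1)
    return (P-d["t"])@d["R"]
def proj(d,X):
    c=d["R"]@np.array(X)+d["t"]; return c[:2]/c[2]*d["f"]+[d["cx"],d["cy"]]
def save(d,n): cv2.imwrite("pics/"+n,d["img"][...,::-1])
E
python3 - <<'E'
from h import *
print(telemetry.observe())
a=cam("scene");b=cam("top")
for d in(a,b):print(d["f"],d["cx"],d["cy"],-d["R"].T@d["t"],d["R"])
save(a,"s0.png");save(b,"t0.png")
E
```

```text
{'t': 0.0, 'qpos': array([ 1.61070542e+00,  4.08064017e-02,  8.37530509e-02, -4.99568050e-04,
       -1.61549329e+00, -3.33698941e-01]), 'dq': array([ 0.00097027,  0.00080666, -0.00013636, -0.00143967, -0.00189337,
       -0.00101153]), 'effort': array([-2.39970641e-04, -3.68210435e+01,  3.47413588e+01,  6.93236232e+00,
       -5.41795875e-03,  1.02233358e-05]), 'eef_pos': array([0.17356397, 0.57398471, 0.2302431 ]), 'tcp_rot': array([ 9.89231519e-01, -1.46356322e-01, -8.26693372e-05,  9.06276029e-04]), 'ft_force': array([-0.37104158, -1.00803539, -0.04360445]), 'torque': array([0.02564869, 0.02204846, 0.02290334]), 'grip_force': 0.0, 'width': 0.997802306440521}
376.1565355262073 258.3289465029335 192.27765287721823 [0.99993438 0.79121614 0.7807609 ] [[-0.87459077  0.48464394  0.01453379]
 [ 0.2605892   0.49511585 -0.82882662]
 [-0.40888171 -0.72109676 -0.55931673]]
372.7800336111688 258.8541261708959 188.8909883621383 [ 0.29381539 -0.02566942  1.34159898] [[-0.02015255 -0.99976276  0.00826429]
 [-0.98237979  0.01826462 -0.18600095]
 [ 0.18580588 -0.01186706 -0.98251481]]
```

View pics/s0.png

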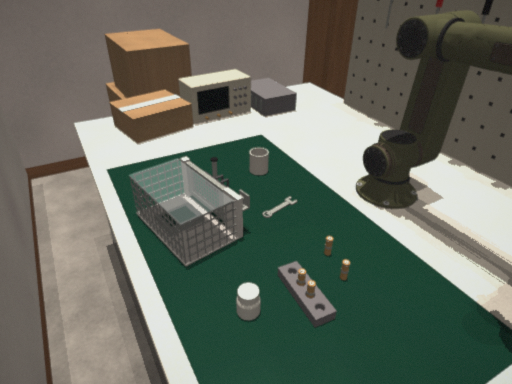

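View pics/t0.png

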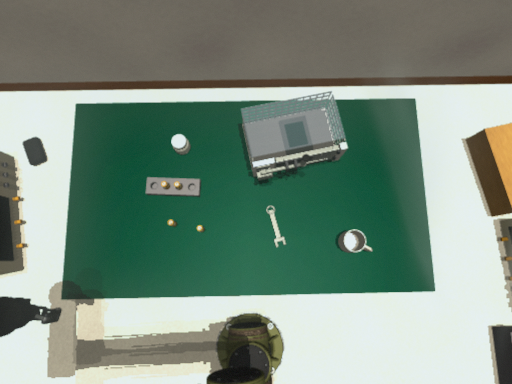

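Scene view: cage at (185,205), rack at (305,290) with its middle two pockets filled, spares at (329,245) and (345,269). Top view: rack at (173,186) with end pockets (152,186) and (192,186) empty, spares at (171,223) and (200,229), jar (180,143), wrench (276,226), mug (352,241), gate front from (258,172) to (345,150).

```bash
python3 - <<'E'
from h import *
a=cam("scene");b=cam("top")
A=a["img"][140:260,125:265];B=b["img"][85:185,235:355]
A=cv2.resize(A,(700,600),interpolation=cv2.INTER_CUBIC);B=cv2.resize(B,(720,600),interpolation=cv2.INTER_CUBIC)
cv2.imwrite("pics/ca.png",A[...,::-1]);cv2.imwrite("pics/cb.png",B[...,::-1])
# adapters: brass mask
for n,d in(("scene",a),("top",b)):
    P=pts(d);hsv=cv2.cvtColor(d["img"],cv2.COLOR_RGB2HSV)
    m=cv2.inRange(hsv,(8,70,90),(28,255,255))
    if n=="top": m[:100]=0;m[290:]=0;m[:,:75]=0;m[:,425:]=0
    else: m[:220]=0
    k,l,s,c=cv2.connectedComponentsWithStats(m)
    for i in range(1,k):
        if s[i,4]<6: continue
        q=P[(l==i)&(d["depth"]>0)]; zt=np.percentile(q[:,2],90) if len(q) else 0
        t=q[q[:,2]>zt-0.006]
        print(n,s[i],c[i].round(1),zt.round(3),t.mean(0).round(4),t.min(0).round(3),t.max(0).round(3))
# rack top from depth
    Q=P.reshape(-1,3); g=hsv.reshape(-1,3)
    w=(abs(Q[:,2]-.03)<.004)&(Q[:,0]>.3)&(Q[:,0]<.55)&(Q[:,1]>.1)&(Q[:,1]<.45)
    mm=w.reshape(384,512).astype(np.uint8);k,l,s,c=cv2.connectedComponentsWithStats(mm)
    i=1+s[1:,4].argmax();print(s[i]); q=P[l==i]
    r=cv2.minAreaRect((q[:,:2]*1000).astype(np.float32));print("rack",r,q[:,2].mean())
E
```

```text
scene [326 236   8   6  24] [329.2 238.8] 0.059 [0.4067 0.1687 0.0573] [0.396 0.158 0.054] [0.415 0.175 0.06 ]
scene [342 259   8   8  34] [345.4 262.2] 0.059 [0.4281 0.2679 0.058 ] [0.416 0.258 0.053] [0.436 0.275 0.063]
scene [298 268   8  12  44] [301.5 272.9] 0.07 [0.558  0.2474 0.0688] [0.547 0.235 0.065] [0.567 0.257 0.072]
scene [307 280   9   9  42] [311.5 283.7] 0.07 [0.5602 0.2928 0.0682] [0.55  0.281 0.064] [0.57  0.3   0.072]
scene [298 284   5   2   6] [300.2 284.5] 0.031 [0.5629 0.2518 0.0288] [0.558 0.247 0.026] [0.566 0.255 0.033]
scene [307 296   6   2   6] [309.5 296.7] 0.031 [0.5648 0.2966 0.0286] [0.559 0.291 0.027] [0.569 0.3   0.031]
[315 286  22  28 198]
rack ((540.1305541992188, 320.0162048339844), (89.546142578125, 20.915952682495117), 87.97228240966797) 0.0288465348463695
top [161 181   9   7  31] [164.4 184.1] 0.072 [0.5607 0.2914 0.0707] [0.551 0.281 0.068] [0.569 0.299 0.076]
top [174 181   7   8  30] [177.1 184.2] 0.073 [0.5597 0.2451 0.0715] [0.55  0.236 0.068] [0.568 0.254 0.076]
top [168 219   8   7  27] [170.9 222.2] 0.063 [0.4276 0.2659 0.061 ] [0.419 0.259 0.057] [0.436 0.273 0.064]
top [197 225   6   7  22] [199.9 228. ] 0.064 [0.4059 0.167  0.0612] [0.397 0.159 0.058] [0.414 0.174 0.064]
[145 188  54   7 246]
rack ((538.3856811523438, 269.8578186035156), (22.754867553710938, 188.64198303222656), 0.09088324755430222) 0.030430212163037425
```

View pics/ca.png

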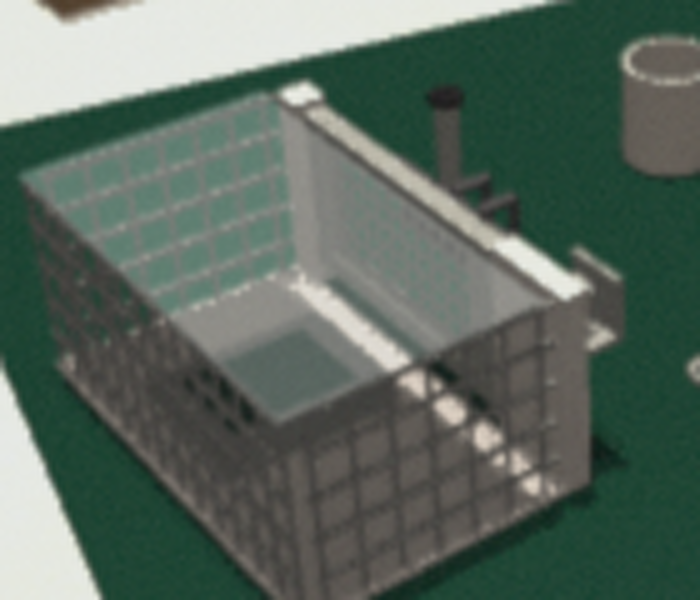

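View pics/cb.png

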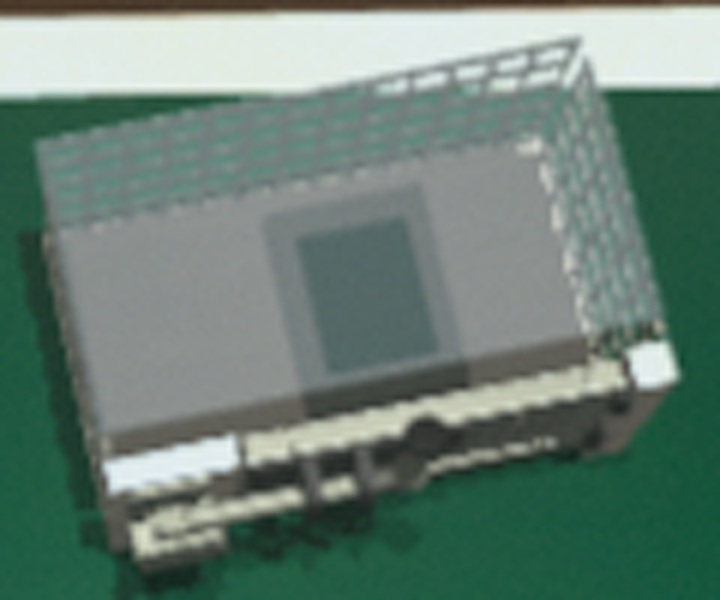

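Crops: the handle's black cap is at scene (214,159) and top (306.7,157). The keeper is at scene (244,200), and the gate/jamb top bar runs from top (253,163) to (347,146), so the cage is yawed about 0.2 rad.

```bash
python3 - <<'E'
from h import *
a=cam("scene");b=cam("top")
P=pts(b);g=cv2.cvtColor(b["img"],cv2.COLOR_RGB2HSV)
# rack outline, non-green incl holes
roi=np.zeros((384,512),np.uint8);roi[170:205,135:210]=1
m=((P[...,2]>.022)&(P[...,2]<.04)&(roi>0)).astype(np.uint8)
mc=((g[...,1]<110)&(roi>0)).astype(np.uint8)
for M in(m,mc):
    M=cv2.morphologyEx(M,cv2.MORPH_CLOSE,np.ones((7,7)))
    c=max(cv2.findContours(M,0,2)[0],key=cv2.contourArea)
    w=np.array([ray(b,u,v,.03)[:2]*1000 for u,v in c[:,0]],np.float32); print("rack",cv2.minAreaRect(w))
# holes: dark blobs
gr=cv2.cvtColor(b["img"],cv2.COLOR_RGB2GRAY)
for u0,v0 in((152,186),(192,186)):
    G=gr[v0-6:v0+7,u0-6:u0+7];print(G)
# cage
hs=b["img"].astype(int)
Q=P.reshape(-1,3);
for z0,z1 in((.14,.150),(.150,.160)):
    w=(Q[:,2]>z0)&(Q[:,2]<z1)&(Q[:,0]>.45)&(Q[:,0]<.9)&(abs(Q[:,1]+.07)<.28)
    print(z0,w.sum(), Q[w].min(0),Q[w].max(0))
u=[(306.7,157.3)]
for d,(u,v) in((b,(306.7,157.3)),(a,(214,159.4))):
    y,x=int(round(v)),int(round(u)); print("cap",P[y,x] if d is b else pts(a)[y,x], ray(d,u,v,.202))
PA=pts(a)
for nm,d,PP in(("t",b,P),("s",a,PA)):
    w=(PP[...,2]>.16)&(PP[...,2]<.23)&(PP[...,0]>.5)&(PP[...,0]<.9)&(abs(PP[...,1]+.07)<.25)
    q=PP[w];print(nm,len(q),q.mean(0),q.min(0),q.max(0)); t=q[q[:,2]>.19];print(len(t),t.mean(0),t.min(0),t.max(0))
for nm,uv in (("jambL",(235+105/6,85+465/6)),("jambL bottom",(235+110/6,85+488/6)),("hinge post right bottom",(235+677/6,85+380/6)),("jamb right bot",(235+240/6,85+462/6)),("hingeleft bot",(235+640/6,85+388/6)),("jambLtop",(235+105/6,85+465/6)),("hinge top r",(235+670/6,85+342/6)),("h top l",(235+628/6,85+350/6))): print(nm,ray(b,*uv,.154))
E
```

```text
rack ((559.453369140625, 268.46051025390625), (191.28868103027344, 61.9199104309082), 86.92739868164062)
rack ((557.6553955078125, 266.60137939453125), (195.9186248779297, 66.30298614501953), 86.85539245605469)
[[104 137 146 147 147 148 147 148 148 148 149 149 148]
 [108 139 147 148 147 149 139 136 136 140 147 148 149]
 [109 140 148 148 148 139 115  95  96 103 128 143 149]
 [119 145 147 148 131 102  76  71 109 125 129 137 146]
 [127 146 147 144 114  74  66 112 141 148 144 135 143]
 [125 146 147 143 111  69 108 140 149 149 148 139 144]
 [129 147 148 146 109  70 126 147 148 148 145 139 143]
 [129 148 145 147 124  84 121 145 146 149 140 142 148]
 [129 147 148 148 141 120 117 131 137 137 139 145 148]
 [133 147 147 148 149 144 139 141 140 141 145 150 148]
 [135 147 148 147 148 148 149 148 149 150 150 150 150]
 [137 146 148 148 149 149 149 150 150 149 149 149 149]
 [140 148 148 147 150 149 149 149 149 148 148 149 149]]
[[152 152 154 153 152 151 153 151 153 152 153 154 154]
 [152 153 152 154 151 151 153 152 153 153 152 154 153]
 [152 152 152 152 153 149 146 151 154 152 153 153 154]
 [152 15
[... 1039 characters left out ...]
19723934  0.19724554] [ 0.6191059  -0.17754535  0.20876983]
s 76 [ 0.61043279 -0.18462275  0.18782183] [ 0.59760013 -0.20289307  0.16035129] [ 0.62075155 -0.17508976  0.20380464]
39 [ 0.60979438 -0.18550251  0.1995037 ] [ 0.59760013 -0.20289307  0.1900083 ] [ 0.62075155 -0.17508976  0.20380464]
jambL [ 0.60703806 -0.02091518  0.154     ]
jambL bottom [ 0.59402174 -0.02342722  0.154     ]
hinge post right bottom [ 0.64982885 -0.33791904  0.154     ]
jamb right bot [ 0.60740417 -0.09491734  0.154     ]
hingeleft bot [ 0.64560197 -0.31714192  0.154     ]
jambLtop [ 0.60703806 -0.02091518  0.154     ]
hinge top r [ 0.67178089 -0.33544435  0.154     ]
h top l [ 0.66757045 -0.31182517  0.154     ]
```

Units first: shifts go in shares of 80 cm and turns go in shares of 2 pi rad. So -0.3 m is -0.375, 0.125 m is 0.1563, -0.12 rad is -0.0191.

Call:
apply_moves --increments '[[[0.0313,-0.0375,0,0,0,-0.0191,1],[0.0625,-0.075,0,0,0,-0.0382,1],[0.0938,-0.1125,0,0,0,-0.0573,1],[0.125,-0.15,0,0,0,-0.0764,1],[0.1563,-0.1875,0,0,0,-0.0955,1],[0.1875,-0.225,0,0,0,-0.1146,1],[0.2188,-0.2625,-0.0125,0,0,-0.1337,0.8],[0.25,-0.3,-0.025,0,0,-0.1528,0.6],[0.2813,-0.3375,-0.0375,0,0,-0.1719,0.5],[0.3125,-0.375,-0.0625,0,0,-0.191,0.4]]]'

```text
t: 1.13
eef_pos: [0.424, 0.2744, 0.1839]
tcp_rot: [0.732, -0.682, 0.0, -0.002]
ft_force: [1.1, 0.3, 0.3]
width: 0.706
grip_force: 0.0
```

Scaled: -0.08 m is -0.1, -0.06 m is -0.075, -0.12 rad is -0.0191.

Call:
apply_moves --increments '[[[0.005,-0.0088,-0.0375,0,0,-0.0191,0.4],[0.005,-0.0088,-0.075,0,0,-0.0191,0.4],[0.005,-0.0088,-0.1,0,0,-0.0191,0.4],[0.005,-0.0088,-0.1,0,0,-0.0191,0.4]]]'

```text
t: 1.47
eef_pos: [0.4246, 0.2666, 0.0971]
tcp_rot: [-0.691, 0.723, 0.0, -0.004]
ft_force: [-0.7, 0.4, 0.0]
width: 0.7
grip_force: 0.0
```

```bash
python3 - <<'E'
from h import *
s=telemetry.observe();print(s["t"],s["qpos"],s["eef_pos"],s["tcp_rot"],s["ft_force"],s["width"])
b=cam("top");
for n,u,v in(("h3",153.5,185),("h0",191.4,186.3)):print(n,ray(b,u,v,.03))
# cage front line fit from post/jamb/gate bar tops by depth
P=pts(b)
w=(P[...,2]>.15)&(P[...,2]<.162)&(P[...,0]>.5)&(P[...,0]<.75)&(P[...,1]<.03)&(P[...,1]>-.36)
V=b["img"].min(-1)>170
m=(w&V).astype(np.uint8);k,l,s,c=cv2.connectedComponentsWithStats(m)
for i in range(1,k):
    if s[i,4]>8: q=P[l==i];print(s[i],q.mean(0).round(4),q.min(0).round(4),q.max(0).round(4))
E
```

```text
1.4667 [ 0.96175347 -0.19520199 -0.38100646 -0.00226032 -1.39284954 -1.00575991] [0.424572   0.26657727 0.09711626] [-6.91224779e-01  7.22628282e-01  3.15506270e-04 -4.07082594e-03] [-0.71387744  0.36537445  0.02924769] 0.7004829687707064
h3 [0.56303857 0.33527741 0.03      ]
h0 [0.55578411 0.19977149 0.03      ]
[340 142   7   7  23] [ 0.6613 -0.323   0.1515] [ 0.6522 -0.3328  0.15  ] [ 0.6729 -0.3131  0.1541]
[252 159  16   7  51] [ 0.6074 -0.044   0.1517] [ 0.5987 -0.0686  0.15  ] [ 0.6188 -0.0193  0.1544]
[267 158   5   4  10] [ 0.6179 -0.0755  0.1518] [ 0.6121 -0.0821  0.1501] [ 0.6223 -0.0689  0.1539]
```

Scaled: -0.067 m is -0.0838, -0.03 m is -0.0375.

Call:
apply_moves --increments '[[[0,0,-0.0375,0,0,0,0.4],[0,0,-0.075,0,0,0,0.4],[0,0,-0.0838,0,0,0,0.4],[0,0,-0.0838,0,0,0,0.4],[0,0,-0.0838,0,0,0,-1],[0,0,-0.0838,0,0,0,-1],[0,0,-0.0838,0,0,0,-1],[0,0,-0.0838,0,0,0,-1],[0,0,-0.0838,0,0,0,-1],[0,0,-0.0838,0,0,0,-1]]]'

```text
t: 2.35
eef_pos: [0.4273, 0.2697, 0.0374]
tcp_rot: [-0.692, 0.722, -0.0, 0.002]
ft_force: [-2.7, 0.3, 6.8]
width: 0.204
grip_force: 58.5
```

Scaled: 0.135 m is 0.1688, 0.08 m is 0.1.

Call:
apply_moves --increments '[[[0,0,0.0375,0,0,0,-1],[0,0,0.0813,0,0,0,-1],[0.025,0.0125,0.1,0,0,0,-1],[0.0625,0.0313,0.1,0,0,0,-1],[0.1,0.05,0.1,0,0,0,-1],[0.1375,0.0688,0.1,0,0,0,-1],[0.1688,0.0863,0.0875,0,0,0,-1],[0.1688,0.0863,0.0625,0,0,0,-1],[0.1688,0.0863,0.0625,0,0,0,-1],[0.1688,0.0863,0.0625,0,0,0,-1]]]'

```text
t: 3.18
eef_pos: [0.5607, 0.337, 0.0837]
tcp_rot: [-0.692, 0.722, 0.0, -0.002]
ft_force: [-0.6, 0.8, -0.2]
width: 0.2
grip_force: 58.9
```

```bash
cat >> h.py <<'E'
def blobs():
    out={}
    for n in("scene","top"):
        d=cam(n);hsv=cv2.cvtColor(d["img"],cv2.COLOR_RGB2HSV)
        save(d,f"{n}_{len(__import__('os').listdir('pics'))}.png")
        m=cv2.inRange(hsv,(8,70,90),(28,255,255));P=pts(d)
        m[~((P[...,0]>.36)&(P[...,0]<.63)&(P[...,1]>.1)&(P[...,1]<.4)&(P[...,2]<.17))]=0
        k,l,s,c=cv2.connectedComponentsWithStats(m)
        for i in range(1,k):
            if s[i,4]>=6:
                q=P[l==i];print(n,s[i],c[i].round(1),q.mean(0).round(4),q.min(0).round(3),q.max(0).round(3))
    s=telemetry.observe();print(s["t"],s["eef_pos"].round(4),s["tcp_rot"].round(4),s["ft_force"].round(1),s["width"])
E
python3 -c "
from h import *
blobs()"; ls pics
```

```text
scene [298 269   4   7  16] [299.4 272. ] [0.5588 0.2379 0.0604] [0.535 0.205 0.028] [0.567 0.252 0.07 ]
scene [308 282   3   5  11] [308.9 284.3] [0.5758 0.3009 0.084 ] [0.564 0.283 0.067] [0.616 0.347 0.154]
top [161 181   9   7  35] [164.2 183.9] [0.5595 0.289  0.0635] [0.551 0.281 0.023] [0.569 0.305 0.076]
top [174 181   7   8  30] [177.1 184.2] [0.5577 0.244  0.0625] [0.549 0.236 0.028] [0.577 0.253 0.076]
top [197 225   6   7  22] [199.9 228. ] [0.4045 0.1648 0.0513] [0.397 0.158 0.008] [0.414 0.174 0.064]
3.2833 [0.5615 0.3378 0.087 ] [-6.919e-01  7.220e-01 -3.000e-04  8.000e-04] [0.5 0.6 0.4] 0.20450854221204845
ca.png
cb.png
s0.png
scene_4.png
t0.png
top_5.png
```

```bash
python3 - <<'E'
from h import *
for i in range(6):
    d=cam("scene" if i%2 else "top"); s=telemetry.observe(); print(s["t"],s["eef_pos"].round(4),s["dq"].round(3))
    if i==1: A=d["img"][220:320,260:380]
cv2.imwrite("pics/c1.png",cv2.resize(A,(720,600),interpolation=cv2.INTER_CUBIC)[...,::-1])
E
```

```text
3.3333 [0.5617 0.338  0.0876] [ 0.001 -0.01   0.003 -0.003  0.004  0.001]
3.3833 [0.5617 0.3381 0.0877] [-0.001 -0.001 -0.001 -0.002  0.004 -0.001]
3.4333 [0.5616 0.3382 0.0876] [-0.001  0.005 -0.003 -0.003  0.001  0.001]
3.4833 [0.5616 0.3381 0.0872] [-0.002  0.006 -0.003 -0.003  0.001  0.001]
3.5333 [0.5615 0.338  0.0869] [-0.002  0.008 -0.003 -0.002  0.002 -0.001]
3.5833 [0.5615 0.338  0.0865] [-0.002  0.009 -0.002 -0.001  0.001 -0.001]
```

View pics/c1.png

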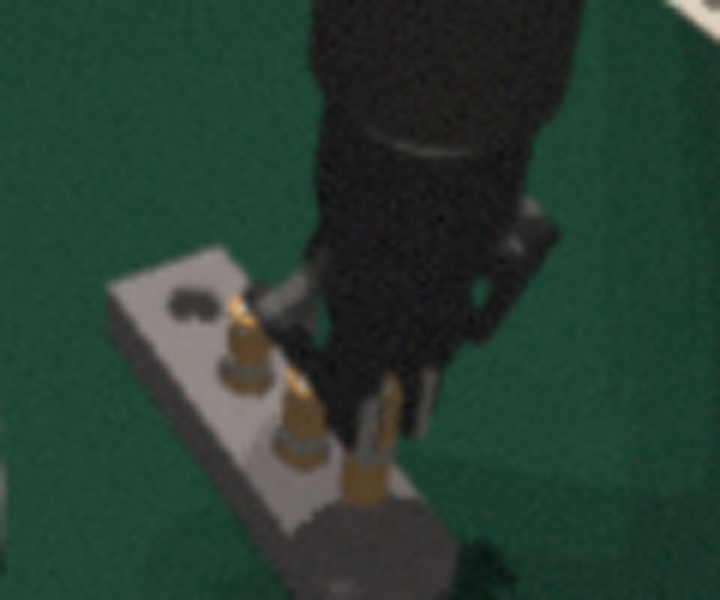

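```bash
python3 - <<'E'
from h import *
d=cam("scene")
for X in((.5597,.2458,.04),(.5607,.2916,.04),(.5627,.3365,.05),(.5627,.3365,.09),(.5615,.338,.05),(.5615,.338,.09)):print(X,proj(d,X))
hsv=cv2.cvtColor(d["img"],cv2.COLOR_RGB2HSV);m=cv2.inRange(hsv,(6,90,40),(30,255,255))
for v in(280,284,288,291,294,296,298,300,301,302,303,304):print(v,np.where(m[v,290:340])[0]+290)
E
```

```text
(0.5597, 0.2458, 0.04) [300.19667503 279.57249432]
(0.5607, 0.2916, 0.04) [310.06927402 291.6734584 ]
(0.5627, 0.3365, 0.05) [320.54446941 301.8285626 ]
(0.5627, 0.3365, 0.09) [322.34800836 290.60850844]
(0.5615, 0.338, 0.05) [321.31512482 302.07613165]
(0.5615, 0.338, 0.09) [323.13917787 290.85485373]
280 [300 301 302 303]
284 [299 300 301 302 303 308 309 326]
288 [308 309 310 311 312 313 324 325]
291 [308 309 310 311 312 313 323 324 325]
294 [323 324]
296 [307 308 309 310 311 312 313]
298 [317 318 319 320 321 322 323 324]
300 [317 318 319 320 321 322 323]
301 [317 318 319 320 321 322 323]
302 [317 318 319 320 321 322 323]
303 [318 319 320 321 322 323]
304 [319 320 321 322]
```

The held adapter's foot is at scene (320,303), within 1 px of where pocket 3 projects. I'll lower it.

Scaled: -0.03 m is -0.0375, -0.01 m is -0.0125.

Call:
apply_moves --increments '[[[0.0013,-0.0013,-0.0063,0,0,0,-1],[0.0013,-0.0013,-0.0125,0,0,0,-1],[0.0013,-0.0013,-0.0188,0,0,0,-1],[0.0013,-0.0013,-0.025,0,0,0,-1],[0.0013,-0.0013,-0.03,0,0,0,-1],[0.0013,-0.0013,-0.035,0,0,0,-1],[0.0013,-0.0013,-0.0375,0,0,0,-1],[0.0013,-0.0013,-0.0375,0,0,0,-1]]]'

```text
t: 4.3
eef_pos: [0.5622, 0.3367, 0.0544]
tcp_rot: [-0.692, 0.722, 0.0, -0.001]
ft_force: [-1.1, -0.5, -0.5]
width: 0.203
grip_force: 58.8
```

Call:
apply_moves --increments '[[[0,0,-0.0038,0,0,0,-1],[0,0,-0.0075,0,0,0,-1],[0,0,-0.01,0,0,0,-1],[0,0,-0.01,0,0,0,-1]]]'

```text
t: 4.63
eef_pos: [0.5625, 0.337, 0.0476]
tcp_rot: [-0.692, 0.722, -0.0, 0.0]
ft_force: [-1.0, 0.9, 1.4]
width: 0.201
grip_force: 59.1
```

Scaled: -0.117 m is -0.1463, -0.11 m is -0.1375.

Call:
apply_moves --increments '[[[0,0,0,0,0,0,0.2],[0,0,0,0,0,0,0.2],[0,0,0,0,0,0,0.2],[0,0,0.025,0,0,0,0.2],[0,0,0.0688,0,0,0,0.2],[0,0,0.1125,0,0,0,0.2],[-0.035,-0.0363,0.1125,0,0,0,0.4],[-0.0688,-0.0725,0.1125,0,0,0,0.4],[-0.1025,-0.1088,0.1125,0,0,0,0.4],[-0.1375,-0.1463,0.1125,0,0,0,0.4]]]'

```text
t: 5.47
eef_pos: [0.4515, 0.2185, 0.1369]
tcp_rot: [-0.692, 0.722, -0.0, -0.0]
ft_force: [-0.2, -0.6, 2.1]
width: 0.702
grip_force: 0.0
```

Call:
apply_moves --increments '[[[-0.0338,-0.0375,0,0,0,0,0.4],[-0.0581,-0.065,0,0,0,0,0.4],[-0.0581,-0.065,-0.0375,0,0,0,0.4],[-0.0581,-0.065,-0.0625,0,0,0,0.4],[-0.0581,-0.065,-0.0625,0,0,0,0.4]]]'

```text
t: 5.88
eef_pos: [0.4039, 0.1663, 0.0836]
tcp_rot: [-0.692, 0.722, 0.001, -0.002]
ft_force: [-1.8, -0.7, -1.3]
width: 0.699
grip_force: 0.0
```

```bash
python3 -c "
from h import *
blobs()"
```

```text
scene [298 268   8  12  40] [301.7 272.4] [0.5538 0.2414 0.0599] [ 0.502  0.182 -0.002] [0.568 0.256 0.071]
scene [307 280   9  11  46] [310.9 284.2] [0.5555 0.2851 0.0585] [ 0.505  0.234 -0.001] [0.569 0.3   0.073]
scene [317 292   8  12  47] [320.6 296.5] [0.5594 0.3302 0.0613] [ 0.509  0.281 -0.   ] [0.573 0.344 0.072]
top [148 180   8   7  28] [151.5 183.3] [0.5623 0.3332 0.0632] [0.555 0.323 0.037] [0.573 0.349 0.074]
top [161 181   9   7  32] [164.4 184.1] [0.5591 0.2887 0.0609] [0.551 0.281 0.021] [0.569 0.305 0.076]
top [174 181   7   7  29] [177.1 184.1] [0.5583 0.2442 0.0621] [0.549 0.237 0.029] [0.576 0.254 0.073]
5.9833 [0.4061 0.1674 0.0877] [-6.917e-01  7.222e-01 -4.000e-04 -3.000e-04] [ 0.4 -0.3  0.8] 0.6949997886134007
```

Scaled: -0.052 m is -0.065, -0.025 m is -0.0313.

Call:
apply_moves --increments '[[[0,0,-0.0313,0,0,0,0.4],[0,0,-0.065,0,0,0,0.4],[0,0,-0.065,0,0,0,0.4],[0,0,-0.065,0,0,0,0.4],[0,0,-0.065,0,0,0,-1],[0,0,-0.065,0,0,0,-1],[0,0,-0.065,0,0,0,-1],[0,0,-0.065,0,0,0,-1],[0,0,-0.065,0,0,0,-1],[0,0,-0.065,0,0,0,-1]]]'

```text
t: 6.82
eef_pos: [0.4067, 0.1683, 0.037]
tcp_rot: [-0.692, 0.722, -0.0, 0.001]
ft_force: [-2.8, 0.7, 6.3]
width: 0.204
grip_force: 58.2
```

Scaled: 0.1495 m is 0.1869, 0.05 m is 0.0625.

Call:
apply_moves --increments '[[[0,0,0.0375,0,0,0,-1],[0,0,0.075,0,0,0,-1],[0.0375,0.0088,0.075,0,0,0,-1],[0.0813,0.0188,0.075,0,0,0,-1],[0.125,0.0288,0.075,0,0,0,-1],[0.1625,0.0375,0.075,0,0,0,-1],[0.1869,0.0425,0.0625,0,0,0,-1],[0.1869,0.0425,0.05,0,0,0,-1],[0.1869,0.0425,0.05,0,0,0,-1],[0.1869,0.0425,0.05,0,0,0,-1]]]'

```text
t: 7.65
eef_pos: [0.5546, 0.2012, 0.0742]
tcp_rot: [-0.692, 0.722, 0.0, -0.001]
ft_force: [-1.0, -1.4, -0.5]
width: 0.202
grip_force: 58.8
```

```bash
python3 - <<'E'
from h import *
d=cam("scene");d=cam("scene");d=cam("scene");d=cam("scene")
s=telemetry.observe();p=s["eef_pos"];print(s["t"],p)
print(proj(d,(p[0],p[1],p[2]-.037)),proj(d,(.556,.202,p[2]-.037)))
hsv=cv2.cvtColor(d["img"],cv2.COLOR_RGB2HSV);m=cv2.inRange(hsv,(6,90,40),(30,255,255))
for v in range(254,274):print(v,np.where(m[v,280:297])[0]+280)
E
```

```text
7.85 [0.5553475  0.20207433 0.07663284]
[292.41652363 268.42666685] [292.20010691 268.4916593 ]
254 [293 294 295 296]
255 [293 294 295 296]
256 [294 295 296]
257 [293 294 295 296]
258 [293 294 295 296]
259 [293 294 295 296]
260 [293 294 295]
261 [293 294]
262 []
263 []
264 [289 290 291 292 294]
265 [289 290 291 292 293 294 295]
266 [289 290 291 292 293 294 295]
267 [289 290 291 292 293 294 295]
268 [289 290 291 292 293 294 295]
269 [290 291 292 293 294]
270 [291 292 293]
271 []
272 []
273 []
```

Scaled: -0.02 m is -0.025, -0.018 m is -0.0225.

Call:
apply_moves --increments '[[[0,0,-0.0063,0,0,0,-1],[0,0,-0.0125,0,0,0,-1],[0,0,-0.0175,0,0,0,-1],[0,0,-0.0225,0,0,0,-1],[0,0,-0.025,0,0,0,-1],[0,0,-0.025,0,0,0,-1]]]'

```text
t: 8.35
eef_pos: [0.5551, 0.2016, 0.0544]
tcp_rot: [-0.692, 0.722, 0.0, -0.001]
ft_force: [-0.1, 1.0, -1.5]
width: 0.205
grip_force: 58.8
```

Scaled: -0.008 m is -0.01, -0.006 m is -0.0075.

Call:
apply_moves --increments '[[[0,0,-0.0038,0,0,0,-1],[0,0,-0.0075,0,0,0,-1],[0,0,-0.01,0,0,0,-1],[0,0,-0.01,0,0,0,-1],[0,0,-0.01,0,0,0,-1]]]'

```text
t: 8.77
eef_pos: [0.5555, 0.2018, 0.0472]
tcp_rot: [-0.692, 0.722, 0.0, -0.0]
ft_force: [0.3, -0.8, -0.6]
width: 0.203
grip_force: 58.9
```

Scaled: 0.18 m is 0.225, 0.16 m is 0.2, -0.24 rad is -0.0382.

Call:
apply_moves --increments '[[[0,0,0,0,0,0,0.2],[0,0,0,0,0,0,0.2],[0,0,0,0,0,0,0.2],[0,0,0.025,0,0,0,0.2],[0,0,0.0688,0,0,0,0.2],[0,0,0.1125,0,0,0,0.2],[-0.025,-0.025,0.15,0,0,-0.0191,0.2],[-0.05,-0.05,0.175,0,0,-0.0382,0.2],[-0.05,-0.0875,0.2,0,0,-0.0573,0.2],[-0.05,-0.125,0.225,0,0,-0.0764,0.2]]]'

```text
t: 9.6
eef_pos: [0.5147, 0.1013, 0.2292]
tcp_rot: [-0.499, 0.867, 0.0, 0.001]
ft_force: [1.1, -0.5, -0.8]
width: 0.597
grip_force: 0.0
```

```bash
python3 - <<'E'
from h import *
blobs()
# cage: fit roof rectangle & posts from both cameras
a=cam("scene");b=cam("top")
for n,d in(("top",b),("scene",a)):
    P=pts(d);V=d["img"].min(-1)>(170 if n=="top" else 190)
    w=(P[...,2]>.145)&(P[...,2]<.165)&(P[...,0]>.5)&(P[...,0]<.75)&(P[...,1]<.03)&(P[...,1]>-.36)
    k,l,s,c=cv2.connectedComponentsWithStats((w&V).astype(np.uint8))
    for i in range(1,k):
        if s[i,4]>8: q=P[l==i];print(n,s[i],c[i].round(1),q.mean(0).round(4),ray(d,*c[i],.154))
    # cap: dark pixels above .19
    w=(P[...,2]>.188)&(P[...,2]<.215)&(P[...,0]>.5)&(P[...,0]<.7)&(P[...,1]<-.1)&(P[...,1]>-.28)
    v,u=np.where(w);print("cap",len(u),u.mean(),v.mean(),u.min(),u.max(),v.min(),v.max(),P[w].mean(0),np.percentile(P[w][:,2],[10,50,90]))
    g=d["img"].max(-1)
    if n=="top": print(g[150:165,300:315])
    else: print(g[154:170,207:222])
E
```

```text
scene [289 258   8   9  36] [292.4 261.3] [0.5553 0.1989 0.0634] [ 0.515  0.132 -0.002] [0.565 0.21  0.072]
scene [298 268   8   9  41] [301.5 271.6] [0.5519 0.2376 0.0583] [0.505 0.184 0.001] [0.566 0.256 0.071]
scene [307 280   9  11  45] [311.  284.1] [0.5541 0.2838 0.0569] [ 0.504  0.23  -0.004] [0.569 0.301 0.072]
scene [316 292   9  12  50] [320.2 296.7] [0.5602 0.3298 0.0603] [ 0.509  0.281 -0.001] [0.572 0.344 0.073]
top [187 182   6   6  16] [189.9 185. ] [0.5535 0.1989 0.0651] [0.548 0.192 0.034] [0.563 0.215 0.075]
9.7 [0.5167 0.0991 0.2328] [-0.4974  0.8675 -0.001   0.004 ] [-0.1  0.6  1.1] 0.60068895153151
top [340 142   8   7  44] [343.2 145.2] [ 0.6619 -0.324   0.1509] [ 0.66097113 -0.32321317  0.154     ]
top [326 147   5   4  10] [328.4 148.6] [ 0.6524 -0.2749  0.1462] [ 0.65004983 -0.27330317  0.154     ]
top [332 146   7   4  13] [335.2 147.5] [ 0.6555 -0.2979  0.1467] [ 0.65330578 -0.29620145  0.154     ]
top [296 149  30   9  50] [311.2 152.4] [ 0.6401 -0.2167  0.1474] [ 0.63814341 -0.21561568  0.154     ]
top [276 155  19   7  44] [284.9 157.8] [ 0.6232 -0.1287 
[... 1747 characters left out ...]
67 68 66 64 67 68 66 69 69]
 [70 67 70 69 65 65 60 64 62 62 70 68 68 68 70]
 [67 67 67 65 60 52 43 48 50 49 62 67 69 69 66]
 [70 69 68 53 44 41 40 38 37 41 54 70 68 67 67]
 [68 66 65 50 40 35 40 39 40 33 44 66 69 68 68]
 [68 67 65 51 36 29 33 32 31 29 45 67 71 70 69]
 [69 70 65 64 51 43 40 41 45 50 56 68 69 69 66]
 [70 66 69 69 67 70 65 67 70 67 69 70 68 69 70]
 [68 69 71 69 71 71 76 75 73 70 65 69 69 67 70]
 [69 70 67 70 69 72 76 73 75 71 67 68 70 67 70]
 [69 69 68 70 68 71 74 74 73 71 67 67 70 70 68]
 [68 66 70 69 69 72 77 75 75 69 69 69 69 70 68]
 [71 69 70 66 70 71 74 77 73 73 71 68 69 67 68]
 [66 67 68 67 71 72 74 75 75 73 67 69 71 71 68]
 [71 68 68 68 69 72 73 78 76 70 67 67 68 71 69]]
```

Scaled: -0.286 m is -0.3575, 0.093 m is 0.1163, -0.852 rad is -0.1356.

Call:
apply_moves --increments '[[[0.0125,-0.0375,0.025,0,0,-0.0159,0.2],[0.025,-0.0813,0.0438,0,0,-0.0318,0.2],[0.04,-0.125,0.0438,0,0,-0.0477,0.2],[0.055,-0.1688,0.0438,0,0,-0.0668,0.2],[0.07,-0.2125,0.0438,0,0,-0.0844,0.2],[0.085,-0.2563,0.0438,0,0,-0.1019,0.2],[0.1,-0.3,0.0438,0,0,-0.1194,0.2],[0.1125,-0.3438,0.0438,0,0,-0.1356,0.2],[0.1163,-0.3575,0.0438,0,0,-0.1356,0.2],[0.1163,-0.3575,0.0438,0,0,-0.1356,0.2]]]'

```text
t: 10.63
eef_pos: [0.6087, -0.1861, 0.2592]
tcp_rot: [-0.097, 0.995, 0.0, -0.002]
ft_force: [0.8, 0.8, -0.3]
width: 0.6
grip_force: 0.0
```

```bash
python3 - <<'E'
from h import *
for i in range(3): d=cam("scene")
s=telemetry.observe();print(s["t"],s["eef_pos"].round(4),s["tcp_rot"].round(4),s["width"],s["ft_force"],s["qpos"].round(3))
A=d["img"][90:210,140:300];cv2.imwrite("pics/c2.png",cv2.resize(A,(800,600),interpolation=cv2.INTER_CUBIC)[...,::-1])
E
```

```text
10.7833 [ 0.6086 -0.1831  0.2612] [-9.880e-02  9.951e-01  3.000e-04 -7.000e-04] 0.6033579114288702 [ 0.22500364 -0.66390872 -0.69422513] [ 2.200e-02  1.420e-01  2.480e-01 -1.000e-03 -1.678e+00 -1.395e+00]
```

View pics/c2.png

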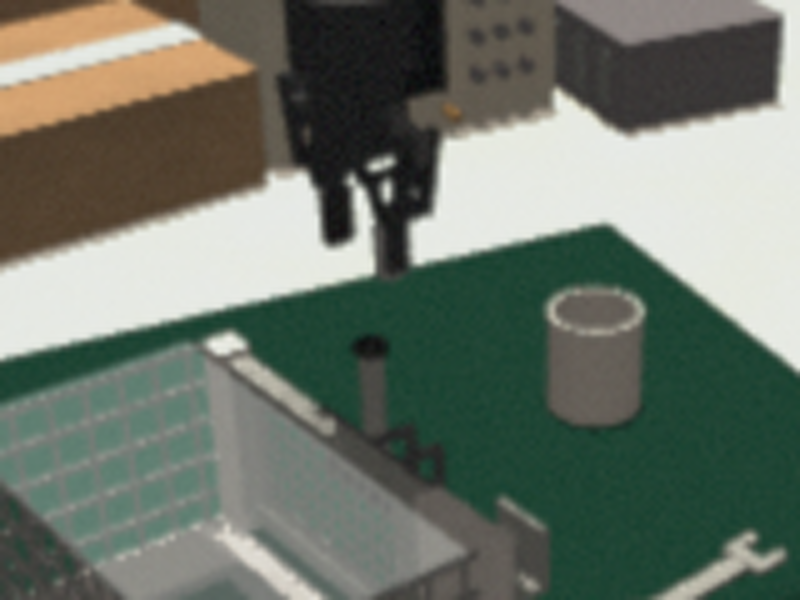

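The fingertips straddle the handle line: tips at crop (337,240) and (393,275), cap at (370,345). I'll descend.

Scaled: -0.095 m is -0.1188, -0.001 m is -0.0013.

Call:
apply_moves --increments '[[[0.0013,-0.0013,-0.025,0,0,0,0.2],[0.0013,-0.0013,-0.05,0,0,0,0.2],[0.0013,-0.0013,-0.075,0,0,0,0.2],[0.0013,-0.0013,-0.1,0,0,0,0.2],[0.0013,-0.0013,-0.1188,0,0,0,0.2],[0.0013,-0.0013,-0.1188,0,0,0,0.2],[0.0013,-0.0013,-0.1188,0,0,0,0.2],[0.0013,-0.0013,-0.1188,0,0,0,0.2]]]'

```text
t: 11.45
eef_pos: [0.61, -0.1845, 0.1691]
tcp_rot: [-0.099, 0.995, -0.0, 0.001]
ft_force: [0.6, 0.1, 2.5]
width: 0.6
grip_force: 0.0
```

Scaled: -0.01 m is -0.0125, -0.001 m is -0.0013.

Call:
apply_moves --increments '[[[0,-0.0013,-0.0125,0,0,0,0.2],[0,-0.0013,-0.0125,0,0,0,0.2],[0,-0.0013,-0.0125,0,0,0,0.2],[0,-0.0013,-0.0125,0,0,0,-0.2],[0,-0.0013,-0.0125,0,0,0,-0.4]]]'

```text
t: 11.87
eef_pos: [0.6096, -0.1864, 0.1576]
tcp_rot: [-0.098, 0.995, -0.0, 0.0]
ft_force: [0.3, -0.8, 0.5]
width: 0.329
grip_force: 0.0
```

```bash
python3 - <<'E'
from h import *
for i in range(3): d=cam("scene")
s=telemetry.observe();print(s["t"],s["eef_pos"].round(4),s["tcp_rot"].round(4),s["width"],s["ft_force"],s["qpos"].round(3))
A=d["img"][120:210,160:280];cv2.imwrite("pics/c3.png",cv2.resize(A,(800,600),interpolation=cv2.INTER_CUBIC)[...,::-1])
E
```

```text
12.0167 [ 0.6096 -0.1863  0.1576] [-9.770e-02  9.952e-01 -1.000e-04  2.000e-04] 0.2977101112980314 [-1.48995694  0.22214716 -0.49076798] [ 0.017  0.142  0.06   0.    -1.488 -1.392]
```

View pics/c3.png

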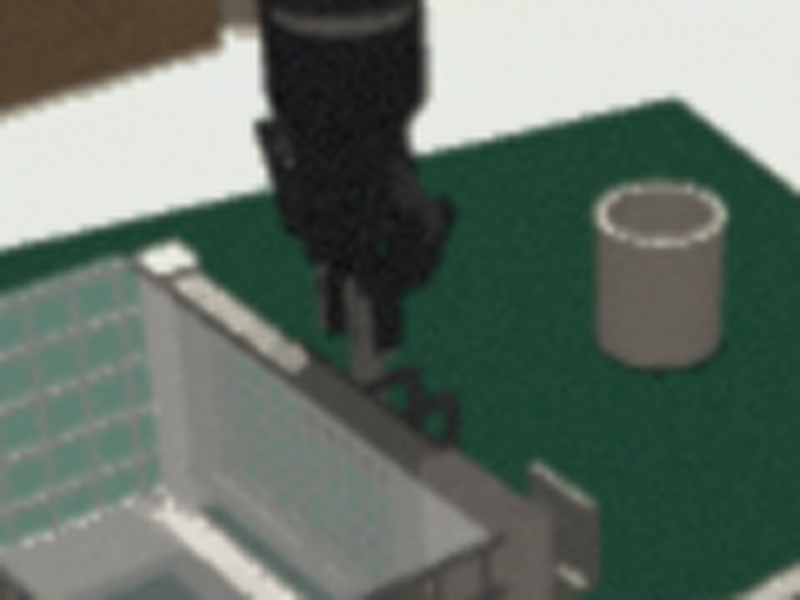

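The post at crop (360,330) sits between the fingers at (333,310) and (390,330), with the tips clear above the guide. I'll close.

Call:
apply_moves --increments '[[[0,0,0,0,0,0,-1],[0,0,0,0,0,0,-1],[0,0,0,0,0,0,-1],[0,0,0,0,0,0,-1],[0,0,0,0,0,0,-1],[0,0,0,0,0,0,-1]]]'

```text
t: 12.52
eef_pos: [0.6096, -0.1867, 0.1577]
tcp_rot: [-0.098, 0.995, -0.0, 0.0]
ft_force: [0.7, -3.9, 1.7]
width: 0.215
grip_force: 57.3
```

Scaled: 0.0155 m is 0.0194, 0.014 m is 0.0175.

Call:
apply_moves --increments '[[[0,0,0.0038,0,0,0,-1],[0,0,0.0075,0,0,0,-1],[0,0,0.0113,0,0,0,-1],[0,0,0.015,0,0,0,-1],[0,0,0.0175,0,0,0,-1],[0,0,0.0194,0,0,0,-1],[0,0,0.0194,0,0,0,-1],[0,0,0.0194,0,0,0,-1],[0,0,0.0194,0,0,0,-1]]]'

```text
t: 13.27
eef_pos: [0.6094, -0.1862, 0.1726]
tcp_rot: [-0.098, 0.995, 0.0, -0.0]
ft_force: [1.0, -4.3, -2.2]
width: 0.215
grip_force: 57.5
```

```bash
python3 - <<'E'
from h import *
for i in range(4):
    d=cam("scene");s=telemetry.observe();print(s["t"],s["eef_pos"].round(4),s["ft_force"].round(1))
P=pts(d);w=(P[...,2]>.14)&(P[...,2]<.23)&(P[...,0]<.64)&(P[...,0]>.58)&(P[...,1]<-.15)&(P[...,1]>-.22);print(w.sum())
E
```

```text
13.3167 [ 0.6094 -0.1862  0.1726] [ 1.1 -4.3 -3.5]
13.3667 [ 0.6094 -0.1862  0.1725] [-0.  -3.2 -1.7]
13.4167 [ 0.6094 -0.1862  0.1726] [ 1.1 -3.8 -1.9]
13.4667 [ 0.6094 -0.1862  0.1726] [ 0.7 -3.7 -2.2]
302
```

Scaled: -0.01 m is -0.0125, -0.001 m is -0.0013.

Call:
apply_moves --increments '[[[0,-0.0013,0.0013,0,0,0,-1],[0.0005,-0.0025,0.0013,0,0,0,-1],[0.0008,-0.005,0.0013,0,0,0,-1],[0.0013,-0.0075,0.0013,0,0,0,-1],[0.0019,-0.01,0.0013,0,0,0,-1],[0.0025,-0.0125,0.0013,0,0,0,-1],[0.0025,-0.0125,0.0013,0,0,0,-1]]]'

```text
t: 14.05
eef_pos: [0.6115, -0.1965, 0.1736]
tcp_rot: [-0.098, 0.995, 0.0, -0.0]
ft_force: [0.1, -0.4, -2.5]
width: 0.218
grip_force: 57.7
```

Scaled: -0.0365 m is -0.0456, 0.007 m is 0.0088.

Call:
apply_moves --increments '[[[0.0006,-0.0025,0,0,0,0,-1],[0.0013,-0.0075,0,0,0,0,-1],[0.0025,-0.0138,0,0,0,0,-1],[0.0038,-0.02,0,0,0,0,-1],[0.005,-0.0263,0,0,0,0,-1],[0.0063,-0.0325,0,0,0,0,-1],[0.0075,-0.0388,0,0,0,0,-1],[0.0085,-0.0438,0,0,0,0,-1],[0.0088,-0.0456,0,0,0,0,-1],[0.0088,-0.0456,0,0,0,0,-1]]]'

```text
t: 14.88
eef_pos: [0.6185, -0.2334, 0.1737]
tcp_rot: [-0.097, 0.995, -0.0, -0.0]
ft_force: [0.4, -0.3, -2.2]
width: 0.22
grip_force: 57.7
```

```bash
python3 - <<'E'
from h import *
for i in range(3): d=cam("scene")
s=telemetry.observe();p=s["eef_pos"];print(s["t"],p.round(4),s["ft_force"].round(1),s["width"])
print("draw",np.hypot(*(p[:2]-[.6096,-.1865])))
A=d["img"][120:210,160:280];cv2.imwrite("pics/c4.png",cv2.resize(A,(800,600),interpolation=cv2.INTER_CUBIC)[...,::-1])
f=.19
Rm=lambda t:np.array([[np.cos(t),-np.sin(t)],[np.sin(t),np.cos(t)]])
H=np.array([.6096,-.1865])-Rm(f)@[-.026,.130]
r=np.array([-.026,.130-.047])
for t in(0,.05,.11,.165,.22,.275,.33,.385,.44,.46): print(t,(Rm(f+t)@r-Rm(f)@r).round(4))
E
```

```text
15.0333 [ 0.6185 -0.233   0.174 ] [ 0.7 -1.3 -2.5] 0.21948915846104708
draw 0.04734355923547243
0 [0. 0.]
0.05 [-0.0038 -0.0022]
0.11 [-0.0082 -0.005 ]
0.165 [-0.012  -0.0078]
0.22 [-0.0157 -0.0108]
0.275 [-0.0193 -0.0141]
0.33 [-0.0226 -0.0175]
0.385 [-0.0257 -0.0211]
0.44 [-0.0287 -0.0248]
0.46 [-0.0297 -0.0263]
```

View pics/c4.png

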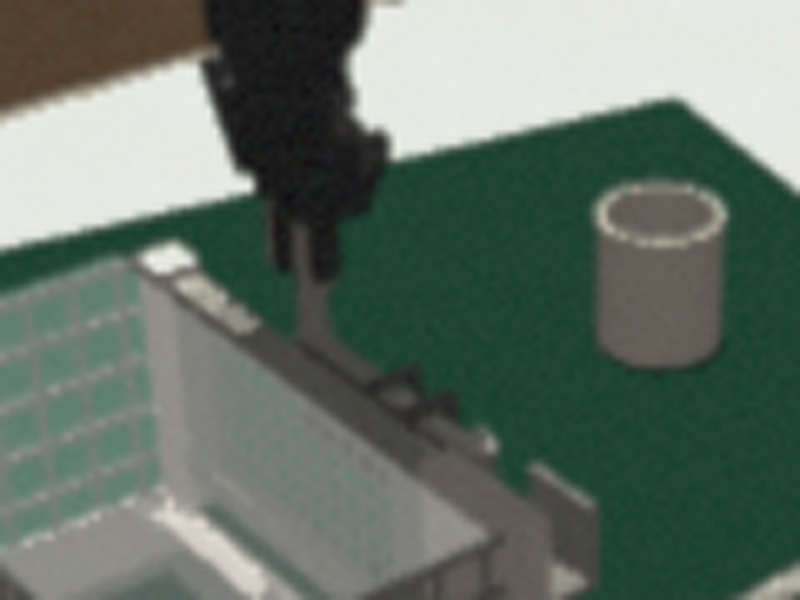

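The bolt is drawn and lifted: its nose is at crop (487,440), clear of the keeper at (560,510). Now I'll swing the gate.

Scaled: -0.0287 m is -0.0359, -0.0257 m is -0.0321, 0.44 rad is 0.07.

Call:
apply_moves --increments '[[[-0.0024,-0.0014,0,0,0,0.004,-1],[-0.0048,-0.0028,0,0,0,0.008,-1],[-0.0103,-0.0063,0,0,0,0.0175,-1],[-0.015,-0.0098,0,0,0,0.0263,-1],[-0.0196,-0.0135,0,0,0,0.035,-1],[-0.0241,-0.0176,0,0,0,0.0438,-1],[-0.0283,-0.0219,0,0,0,0.0525,-1],[-0.0321,-0.0264,0,0,0,0.0613,-1],[-0.0359,-0.031,0,0,0,0.07,-1],[-0.0359,-0.031,0,0,0,0.07,-1]]]'

```text
t: 15.87
eef_pos: [0.5898, -0.2573, 0.174]
tcp_rot: [-0.313, 0.95, 0.0, 0.0]
ft_force: [2.2, 2.4, -2.3]
width: 0.216
grip_force: 57.8
```

```bash
python3 - <<'E'
from h import *
for i in range(6):
    b=cam("top" if i==5 else "scene");s=telemetry.observe();print(s["t"],s["eef_pos"].round(4),s["ft_force"].round(1),s["width"],s["grip_force"])
d=cam("scene")
p=s["eef_pos"][:2];H=np.array([.6096,-.1865])-np.array([[.982,-.1889],[.1889,.982]])@[-.026,.130]
v=p-H; print("H",H,"gate",np.arctan2(v[1],v[0])-np.arctan2(.083,-.026)-.19, np.hypot(*v),np.hypot(.026,.083))
A=d["img"][110:320,140:360];A=cv2.resize(A,(400,382));B=cv2.resize(b["img"][110:210,230:335],(400,382))
cv2.imwrite("pics/c5.png",np.hstack([A,B])[...,::-1])
E
```

```text
15.9167 [ 0.5901 -0.257   0.174 ] [ 2.7  2.9 -2.5] 0.21404783826993734 57.82521843910217
15.9667 [ 0.5902 -0.2569  0.1739] [ 2.2  2.  -2.2] 0.21569882147893987 57.82772898674011
16.0167 [ 0.5902 -0.2569  0.1738] [ 2.1  2.2 -3.1] 0.2179302994230144 57.82884657382965
16.0667 [ 0.5902 -0.2569  0.1738] [ 2.   3.1 -3. ] 0.2150783879798291 57.82929182052612
16.1167 [ 0.5901 -0.257   0.1738] [ 1.6  2.1 -3.1] 0.21468542452393025 57.82979607582092
16.1667 [ 0.5901 -0.257   0.1737] [ 2.3  2.1 -2.5] 0.2129173091703438 57.829298973083496
H [ 0.659689  -0.3092486] gate 0.4338628616626698 0.08702319366969512 0.08697700845625814
```

View pics/c5.png

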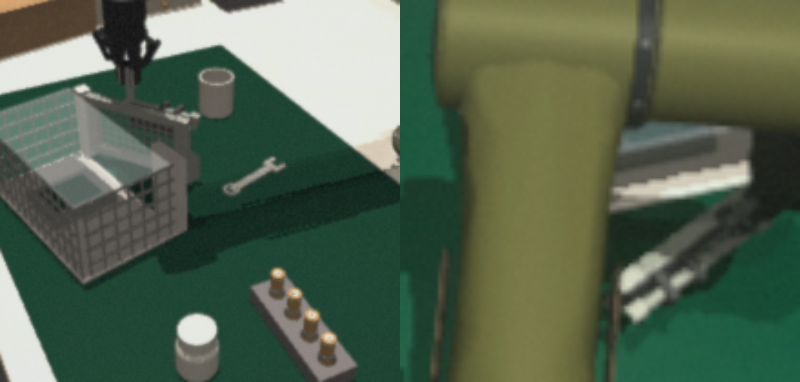

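The gate is open about 0.43 rad and at rest, all four pockets are filled, and the bystanders haven't moved. I'm handing the job in.

```bash
python3 -c "
from plant import manip
print(manip.job_done())"
```

```text
the job is handed in; nothing more can be done
None
```

Handed in, with no verdict shown: both spares are seated in the two end pockets, the bolt was lifted and drawn about 47 mm, and the gripper is holding the gate still at about 0.43 rad (25°).

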